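# Clamp a bag panel in the star-wheel press

## Task

Gently slide the brown bag panel along the press bed until its far edge sits fully home against the back stop. Then wind the star wheel on top of the press clockwise (seen from above), spoke after spoke, until the pressure pad clamps the panel firmly, judged by how much harder the wheel has become to turn, without over-tightening it, and leave it clamped. Leave the cup, jar and tool block where they are.

Things in the scene. Friction and masses are not known exactly. Their poses are not given: they have to be found in the camera images.
- bed: Grey press bed fixed to the bench, slab 30 mm high, 150 mm wide, from x = -115 to +60 mm. Origin: on the bench top, exactly below the wheel axis; x points from the open front (robot's side) to the back stop, y left, z up. The panel lies on it (z = 30 mm) between two steel side guides 8 mm high (inner faces at y = -53 and +53 mm, x = -65 to +45 mm).
- back_stop (a point): Middle of the steel back stop's front face, at x = +45 mm in the bed's frame, 40 mm above the bench. The stop is 120 mm wide across the bed and 20 mm high on top of it. Panel home: its far edge on this face.
- press: Green C-frame fixed behind the bed with all it carries: column on the far side, arm over the bed (136 to 170 mm above the bench, 56 mm wide, reaching 38 mm in front of the axis), spindle, star wheel, and the black 56 mm square pressure pad under the spindle. Origin and axes as the bed. Push it with under 25 N. Pad force 20 to 60 N clamps firmly (40 best), 80 N crushes.
- panel: Loose stiff bag panel, brown face, black edge, 195 mm long (its x, along the bed's x), 100 mm wide, 12 mm thick, 0.15 to 0.3 kg; origin: centre of its underside. Its far part lies under the pad, its near end sticks out over the bed's front. Starts 20 to 40 mm short of the back stop; home at x = -52.5 mm in the bed's frame. About 2 N slides it; push with less than 35 N.
- near_edge (a point): Middle of the panel's near edge (robot's side), at half its thickness, 36 mm above the bench. Moves with the panel. Even when the panel is home it overhangs the front of the bed by 35 mm (at x = -150 mm in the bed's frame), so that fingertips reaching a little below the panel can push it there.
- wheel (a joint): Star wheel angle, rad, growing clockwise from above; lowers the pad 8 mm per rad. At 0 the red spoke points to the bed's -x. Starts at 0 to 0.6 and stays where left. The pad's starting height varies by 10 mm unseen: it meets the panel at an angle of 1.6 to 2.9, to be found by feel. Runs free at 0.50 N m; each 10 N of pad force adds 0.08 N m; the pad's spring adds 96 N per rad.
- wheel_hub (a point): On the wheel's upright axis at mid-height of the spokes, 212 mm above the bench. Hub 46 mm across, top 19 mm above this point. 42 mm below it is the arm's top, free between. Sideways push on a spoke 72 mm from the axis: about 7 N running free, 9.2 to 13.6 N when firmly clamped (11.4 best), over 15 N crushes the panel. The wheel does not rise or sink.
- red_knob (a point): Centre of the red ball knob, 95 mm from the axis, on one of five level round steel spokes 12 mm thick and 72 degrees apart, each ending in a 20 mm ball knob (the other four black). Turns with the wheel.
- paint_cup: Black open paint cup, 60 mm across, 55 mm high, origin at its underside centre. Bystander.
- yellow_jar: Yellow jar with a wooden lid, 64 mm across, 60 mm high, origin at its underside centre. Bystander.
- tool_block: Wooden tool block 75 x 75 x 100 mm with yellow-handled tools standing up to 160 mm, origin at its underside centre. Bystander.

How it is judged (in metres and radians):
On the way, in this order (a step that is already met when the one before it is completed fails the run):
1. the panel is home against the back stop, the pad not yet bearing on it (x of panel in the frame of bed above -0.0555 m and contact force between press and panel below 1 N), for 0.2 s.
2. the pad clamps the panel firmly (contact force between press and panel above 20 N), for 0.2 s.
At the end, for the whole second after the job is handed in: The panel's far edge is within 3 mm of the back stop, the pressure pad bears on it with 20 to 60 N, and wheel and panel are at rest, with the robot clear (x of panel in the frame of bed above -0.0555 m and contact force between press and panel between 20 and 60 N and velocity of joint wheel between -0.05 and 0.05 rad/s and linear speed of panel below 0.01 m/s); the robot touches nothing.
It fails at once if the panel is crushed: pad force over 80 N (contact force between press and panel above 80 N).
It fails at once if the panel is shoved with more than 35 N (contact force between any of the fingers, the arm and panel above 35 N).
It fails at once if the press or its wheel is pushed with more than 25 N (contact force between any of the fingers, the arm and press above 25 N).
It fails at once if the cup, the jar or the tool block is displaced by more than 30 mm (distance of any of paint_cup, yellow_jar, tool_block from where it was at the start of the episode above 0.03 m).
It also fails if it takes over 72 s, if anything falls off the work surface, if the arm or the gripper's body presses on something with over 40 N, if the wrist force passes 120 N, or if a joint passes its speed limit or range.

## Robot

A 7-joint arm with a two-finger parallel gripper is mounted at the origin on the work surface. World frame = base frame: x ahead of the robot, y to its left, z up, the work surface at z = 0. Lengths are in m, angles in degrees, forces in N, time in s.
With the tool pointing down it reaches from about 0.4 to 0.875 m from the base axis. Payload 6.5 kg.
Tool frame: the origin (TCP) lies midway between the tips of the shut fingers; the grasp point (between the pads) lies 19 mm behind it; x points along the fingers, z is the direction in which the jaws open and shut, and the axes are right-handed (so a half turn about x gives the same grasp; the last joint's range is limited). The gripper opens to 85 mm and grips with 20 to 120 N. Pads are 22 mm wide; open, the fingers measure 114 mm over their backs; the gripper's body (76 mm by 85 mm) begins 54 mm behind the grasp point. The pads swing forward as they close: fully open they stand 13 mm farther back than shut.
Start: joints at [72.869, 30.733, -0.252, 88.115, 0.149, 61.152, -4.079], TCP at [0.15, -0.632, 0.231] pointing down, gripper open.
Joint ranges: [-154.64, 154.64], [-21.42, 123.67], [-72.66, 72.17], [13.99, 137.28], [-74.86, 254.86], [10.95, 109.41], [-158.01, 158.01]. Speed limits (degrees/s): [136.94, 136.94, 180, 180, 180, 180, 180].

## Interface

Orientations are given as a 3x3 rotation matrix whose columns are the frame's x, y, z axes.
In Python, from rig import manip gives the robot as it stands.
- The arm moves only by the tool arm_command, never from a script. Its argument "steps" is a list of rows, each an object with "hand": the gripper's target within -1 to 1 (shut at 1, half-way at 0, fully open at -1); "xyz": the shift along the tool's x, y, z in units of 0.02 m (1.0 is 0.02 m), a list of three; "rot": the turn, a rotation vector about the tool's x, y, z in units of 2 rad (1.0 is 2 rad), a list of three. In form: [{"hand": hand, "xyz": [tx, ty, tz], "rot": [wx, wy, wz]}, ...]. A call has 1 to 12 rows; each row shifts and turns the commanded pose from where the row before left it, along the tool's axes as they then stand; what a row does not reach is not made up. A row lasts 1/10 s, in which the tool goes at most 50 mm and 8.59 degrees, less where a joint would pass 70% of its speed; a pose out of reach is approached as far as the arm can. A call with a number of a shift or a turn outside -1 to 1 is refused whole. A call with a gripper value outside its range is refused whole. The fingers move at their own pace and stop on an object; "squeeze" is the grip in N (left out, the last holds). Time passes only in rows, so rows that do not move let the fingers close. It gives the time, the measured TCP pose, the force and the opening at its end, in the units of the state.
- manip.observe(): the state, without advancing time (a new reading comes with each control period).
- manip.snapshot(name): name is "scene" or "top" or "wrist"; returns (picture, depth): 480x640x3 uint8, red, green, blue; 480x640 float32, m along the optical axis (not along the pixel's ray), 0 where there is no reading.
- manip.camera_params(name): a dict with "intrinsics" (3x3 intrinsics, pixels), "origin" and "rotation" of the camera in the world. Camera axes: x right, y down, z forward; pixel columns grow to the right and rows downward; lengths in m; the calibration is good to about 2 mm. A picture is of the moment at which its call begins: read the wrist's pose just before it. camera_params takes no time and is no camera call; for the wrist camera it gives the pose at the moment of the call.
- manip.finish_job(): hands the job in, once; it reports no verdict.
Trained networks look in the newest picture that a camera, given by its name, has taken for a name from the list of things; names that differ only in an ending like _2 or _b are one class to them, and where a whole thing is asked for, a point or a joint stands for the part that bears it (a point fixed in the world has none). Each returns a list of dicts, best first, with "confidence" (0 to 1); they miss things now and then, are a little off and sometimes report something else, mostly with a low value. They report only what shows in the picture. A call takes as long as a camera call.
- manip.spot_in(target, camera): "bbox" ([centre column, centre row, width, height] in pixels, round what is visible of it).
- manip.place_of(target, camera): "uv" ([column, row] in pixels: a listed point, or the origin of a listed thing).
The state is a dict: "clock": time; "q": joint angles; "dq": joint speeds; "effort": joint torques, N m; "position": TCP position; "ee_rot": TCP orientation; "wrist_force": force on the tool from outside, world axes, zero at the start; "torque": the same for the moment, N m; "gripper_width": finger opening in m.
Only numpy, scipy, OpenCV 4.12 (cv2) and the standard library are available. Lean on these libraries where they do the work, as an engineer would, in place of code of your own. Each camera call takes 0.05 s, during which the arm holds its last target.

## Working session

There is one attempt and no reset: what is moved stays moved. The work goes in short steps, Python scripts to look and compute and a tool call to move; the robot and the scene stay as the last step left them, time stands still between calls to the robot, and variables do not carry over. Pictures are saved under pics/ and viewed, and the job is handed in when it is done.

Besides the shell and the picture viewer there is one more tool, called after "Request:" by a JSON object that holds its "method" and its "body", one argument or row to a line. arm_command: Moves the arm, as the interface text tells. Its arguments: {"type":"object","properties":{"steps":{"type":"array"},"squeeze":{"type":"number"}},"required":["steps"]}

```bash
ls; mkdir -p pics; python3 - <<'E'
from rig import manip
import cv2, numpy as np
o=manip.observe()
for k in o: print(k,np.round(o[k],3).tolist())
for n in ["scene","top"]:
    p,d=manip.snapshot(n); cv2.imwrite(f"pics/{n}0.png",p[:,:,::-1])
    c=manip.camera_params(n); print(n,{k:np.round(v,4).tolist() for k,v in c.items()})
    for t in ["back_stop","near_edge","wheel_hub","red_knob","panel","bed","paint_cup","yellow_jar","tool_block"]:
        r=manip.place_of(t,n); print(t,[(np.round(x["uv"],1).tolist(),round(x["confidence"],2)) for x in r[:2]])
print(manip.observe()["clock"])
E
```

```text
pics
clock 0.0
q [72.869, 30.779, -0.254, 88.172, 0.151, 61.151, -4.078]
dq [0.092, 0.044, 0.077, -0.049, 0.051, -0.047, 0.074]
effort [0.001, -58.34, 1.048, -25.91, 0.012, 0.01, -0.0]
position [0.15, -0.632, 0.23]
ee_rot [[-0.001, 0.973, 0.231], [0.002, 0.231, -0.973], [-1.0, -0.0, -0.002]]
wrist_force [0.508, 0.445, -0.182]
torque [-0.037, 0.001, 0.007]
gripper_width 0.086
scene {'intrinsics': [[465.7414, 0.0, 325.7234], [0.0, 465.7414, 244.9071], [0.0, 0.0, 1.0]], 'origin': [1.0078, -0.419, 0.74], 'rotation': [[0.7493, 0.4507, -0.4852], [0.6622, -0.5143, 0.5449], [-0.004, -0.7296, -0.6839]]}
back_stop [([391.9, 291.6], 0.72)]
near_edge [([288.9, 257.8], 0.86)]
wheel_hub [([377.7, 218.6], 0.81)]
red_knob [([334.7, 200.3], 0.58), ([376.3, 220.4], 0.31)]
panel [([328.2, 270.7], 0.55)]
bed [([366.9, 298.4], 0.7)]
paint_cup [([410.9, 253.4], 0.61), ([291.5, 258.3], 0.45)]
yellow_jar [([350.5, 358.3], 0.88), ([394.6, 292.6], 0.25)]
tool_block [([341.6, 212.7], 0.57), ([332.3, 200.6], 0.44)]
top {'intrinsics': [[602.3763, 0.0, 306.9521], [0.0, 602.3763, 234.9907], [0.0, 0.0, 1.0]], 'origin': [0.4251, 0.0644, 1.3401], 'rotation': [[-0.0023, -0.9903, 0.1386], [-0.9999, 0.0001, -0.0157], [0.0155, -0.1386, -0.9902]]}
back_stop [([270.2, 193.8], 0.93), ([196.4, 218.7], 0.59)]
near_edge [([298.4, 290.6], 0.8)]
wheel_hub [([275.1, 197.4], 0.79)]
red_knob [([278.3, 247.3], 0.58)]
panel [([283.9, 251.8], 0.68)]
bed []
paint_cup [([196.0, 220.7], 0.63)]
yellow_jar [([339.4, 190.0], 0.57)]
tool_block [([198.0, 314.0], 0.71), ([195.9, 219.0], 0.49)]
1.0
```

View pics/scene0.png

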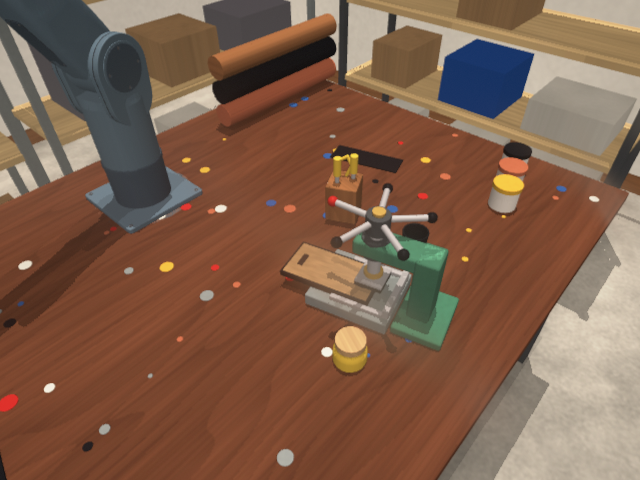

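View pics/top0.png

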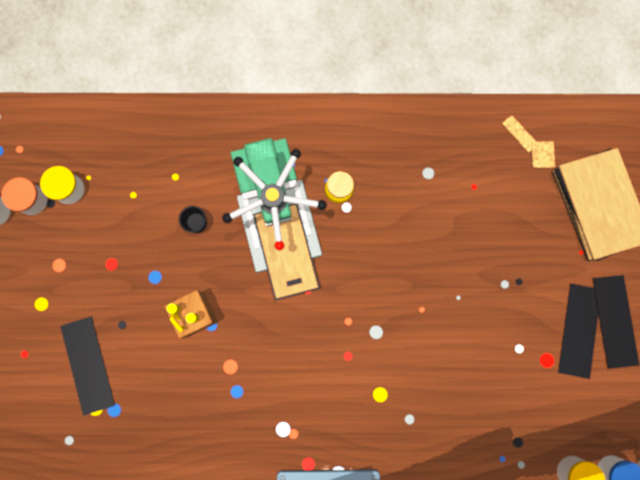

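```bash
cat > h.py <<'E'
import numpy as np
from rig import manip
def ray(n,uv,c=None):
    c=c or manip.camera_params(n)
    K=np.array(c["intrinsics"]);R=np.array(c["rotation"])
    d=R@np.linalg.solve(K,[uv[0],uv[1],1]); return np.array(c["origin"]),d/np.linalg.norm(d)
def tri(r1,r2):
    (o1,d1),(o2,d2)=r1,r2
    s=np.linalg.lstsq(np.c_[d1,-d2],o2-o1,rcond=None)[0]
    a=o1+s[0]*d1;b=o2+s[1]*d2
    return (a+b)/2,np.linalg.norm(a-b)
def atz(n,uv,z):
    o,d=ray(n,uv); return o+d*(z-o[2])/d[2]
E
python3 - <<'E'
from h import *
S=dict(back_stop=([391.9, 291.6],[270.2, 193.8],.04),near_edge=([288.9, 257.8],[298.4, 290.6],.036),wheel_hub=([377.7, 218.6],[275.1, 197.4],.212),red_knob=([334.7, 200.3],[278.3, 247.3],.212),panel=([328.2, 270.7],[283.9, 251.8],.03),cup=([410.9, 253.4],[196,220.7],0),jar=([350.5, 358.3],[339.4, 190.0],0),tool=([341.6, 212.7],[198,314],0))
for k,(a,b,z) in S.items():
    p,g=tri(ray("scene",a),ray("top",b)); print(k,p.round(4),round(g,4),"atz",atz("scene",a,z).round(4),atz("top",b,z).round(4))
E
```

```text
back_stop [0.6989 0.1246 0.0388] 0.0004 atz [0.6996 0.1238 0.04  ] [0.6985 0.1244 0.04  ]
near_edge [0.4832 0.059  0.0421] 0.0093 atz [0.4756 0.0595 0.036 ] [0.4865 0.0625 0.036 ]
wheel_hub [0.6569 0.1087 0.214 ] 0.0052 atz [0.6572 0.1129 0.212 ] [0.6553 0.1071 0.212 ]
red_knob [0.562  0.1028 0.2096] 0.0061 atz [0.5659 0.1029 0.212 ] [0.5596 0.1006 0.212 ]
panel [0.5673 0.0904 0.0359] 0.0099 atz [0.5605 0.0907 0.03  ] [0.5714 0.0941 0.03  ]
cup [ 0.644   0.2919 -0.012 ] 0.0079 atz [0.6473 0.2773 0.    ] [0.6451 0.2925 0.    ]
jar [ 0.7177 -0.0294 -0.0012] 0.0043 atz [ 0.7196 -0.0283  0.    ] [ 0.7159 -0.0308  0.    ]
tool [0.437  0.2826 0.0031] 0.0004 atz [0.4345 0.2854 0.    ] [0.4372 0.2833 0.    ]
```

The scene view shows the press with the wheel hub at about (378,218), the red knob at (334,200) and the panel's near edge at (289,258). The top view puts the hub at (272,195), the red knob at (279,245) and the near edge at about (297,292). The cup, jar and tool block stand to the sides. Next I'll refine the yaw, the panel edges and the hub using depth.

```bash
python3 - <<'E'
from h import *
import cv2
n="top"
p,d=manip.snapshot(n);c=manip.camera_params(n)
K=np.array(c["intrinsics"]);R=np.array(c["rotation"]);o=np.array(c["origin"])
v,u=np.mgrid[:480,:640]
P=(np.stack([(u-K[0,2])/K[0,0]*d,(v-K[1,2])/K[1,1]*d,d],-1)@R.T)+o
np.save("P.npy",P)
hsv=cv2.cvtColor(p,cv2.COLOR_RGB2HSV)
# panel: height 36..48
box=(u>230)&(u<340)&(v>130)&(v<310)
m=box&(P[...,2]>.036)&(P[...,2]<.048)&(hsv[...,1]>80)
m=cv2.morphologyEx(m.astype(np.uint8),cv2.MORPH_OPEN,np.ones((3,3)))
pts=P[m>0]; print(len(pts),pts[:,2].mean())
r=cv2.minAreaRect((pts[:,:2]*1000).astype(np.float32)); print("panel rect",r,cv2.boxPoints(r).round(1).tolist())
# bed rect
for lo,hi in((.02,.036),(.034,.048)):
    m=box&(P[...,2]>lo)&(P[...,2]<hi); q=P[m]; print(len(q), cv2.minAreaRect((q[:,:2]*1000).astype(np.float32)))
# wheel pts
m=box&(P[...,2]>.195); q=P[m]
print("wheel",len(q),q[:,2].max()); (cx,cy),rad=cv2.minEnclosingCircle((q[:,:2]*1000).astype(np.float32)); print(cx,cy,rad)
m2=(hsv[...,0]<8)&(hsv[...,1]>150)&(P[...,2]>.195)&box; q=P[m2]; print("red",len(q),q.mean(0))
m3=box&(P[...,2]>.222); q=P[m3]; print("hubtop",len(q),q.mean(0), cv2.minEnclosingCircle((q[:,:2]*1000).astype(np.float32)))
big=cv2.resize(p[120:320,200:370],None,fx=3.5,fy=3,interpolation=cv2.INTER_CUBIC)[:,:,::-1]; cv2.imwrite("pics/topz.png",big)
E
```

```text
3099 0.041906616177981255
panel rect ((572.1536865234375, 89.81819915771484), (191.29933166503906, 99.52725219726562), 14.12704086303711) [[467.29998779296875, 114.69999694824219], [491.5, 18.200000762939453], [677.0999755859375, 64.9000015258789], [652.7999877929688, 161.39999389648438]]
1893 ((656.8291625976562, 77.32711029052734), (348.6268615722656, 219.461181640625), 14.515047073364258)
3940 ((605.167236328125, 63.985328674316406), (242.9486541748047, 217.5635528564453), 14.123603820800781)
wheel 1931 1.3400745719027627
587.953857421875 103.12477111816406 167.39305114746094
red 65 [0.56268145 0.09902948 0.21840695]
hubtop 519 [0.62011066 0.10381659 0.4131453 ] ((585.4029541015625, 103.14006042480469), 164.91603088378906)
```

View pics/topz.png

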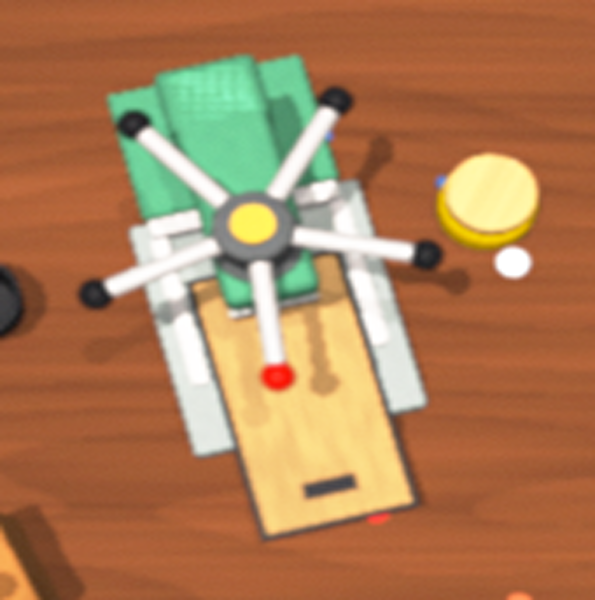

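The zoomed picture shows the panel (brown) lying square between the guides, with the wheel above it. The red knob is at about zoom (278,376) and the hub at (253,224). Depth zeros spoiled the wheel fit, so I'll redo it.

```bash
python3 - <<'E'
from h import *
import cv2
P=np.load("P.npy");v,u=np.mgrid[:480,:640]
box=(u>215)&(u<345)&(v>130)&(v<310)&(P[...,2]<.26)
m=box&(P[...,2]>.2);q=P[m];print("wheel",len(q),cv2.minEnclosingCircle((q[:,:2]*1000).astype(np.float32)))
m=box&(P[...,2]>.226);q=P[m];print("hub",len(q),q.mean(0),cv2.minEnclosingCircle((q[:,:2]*1000).astype(np.float32)))
from scipy import ndimage
ctr=np.array([.656,.108])
m=box&(P[...,2]>.2)&(np.hypot(P[...,0]-ctr[0],P[...,1]-ctr[1])>.083)
l,k=ndimage.label(m)
C=[]
for i in range(1,k+1):
    q=P[l==i]
    if len(q)>20: C.append(q.mean(0)); print(len(q),q.mean(0).round(4))
C=np.array(C)
A=np.c_[2*C[:,:2],np.ones(len(C))];s=np.linalg.lstsq(A,(C[:,:2]**2).sum(1),rcond=None)[0];print("circle",s[:2],np.sqrt(s[2]+s[0]**2+s[1]**2))
c=s[:2];print("angles",np.degrees(np.arctan2(*(C[:,:2]-c).T[::-1])).round(2))
E
```

```text
wheel 1922 ((658.546142578125, 113.57826232910156), 104.16233825683594)
hub 202 [0.65819751 0.11396136 0.22927476] ((658.3573608398438, 113.80284881591797), 22.13040542602539)
92 [0.7406 0.0695 0.2179]
108 [0.7237 0.1772 0.2176]
73 [0.641  0.0192 0.2179]
110 [0.6173 0.1958 0.2176]
88 [0.5642 0.1001 0.2178]
circle [0.65709092 0.11134046] 0.09354025260224323
angles [ -26.63   44.65  -99.88  115.24 -173.07]
```

Request:
{"method": "arm_command", "body": {
  "steps": [
    {"hand":1,"xyz":[0,1,-1],"rot":[0,0,0]},
    {"hand":1,"xyz":[0,1,-1],"rot":[0,0,0]},
    {"hand":1,"xyz":[0,1,-1],"rot":[0,0,0]},
    {"hand":1,"xyz":[0,1,-1],"rot":[0,0,0]},
    {"hand":1,"xyz":[0,1,-1],"rot":[0,0,0]},
    {"hand":1,"xyz":[0,1,-1],"rot":[0,0,0]},
    {"hand":1,"xyz":[0,1,-1],"rot":[0,0,0]},
    {"hand":1,"xyz":[0,1,-1],"rot":[0,0,0]},
    {"hand":1,"xyz":[0,1,-1],"rot":[0,0,0]},
    {"hand":1,"xyz":[0,1,-1],"rot":[0,0,0]},
    {"hand":1,"xyz":[0,1,-1],"rot":[0,0,0]},
    {"hand":1,"xyz":[0,1,-1],"rot":[0,0,0]}
  ]
}}

```text
clock: 2.25
position: [0.3286, -0.3426, 0.2315]
ee_rot: [[0.0, 0.973, 0.231], [-0.0, 0.231, -0.973], [-1.0, 0.0, 0.0]]
wrist_force: [0.5, -1.2, -0.5]
gripper_width: 0.0001
```

Request:
{"method": "arm_command", "body": {
  "steps": [
    {"hand":1,"xyz":[0,1,-1],"rot":[0,0,0]},
    {"hand":1,"xyz":[0,1,-1],"rot":[0,0,0]},
    {"hand":1,"xyz":[0,1,-1],"rot":[0,0,0]},
    {"hand":1,"xyz":[0,1,-1],"rot":[0,0,0]},
    {"hand":1,"xyz":[0,1,-1],"rot":[0,0,0]},
    {"hand":1,"xyz":[0,1,-1],"rot":[0,0,0]},
    {"hand":1,"xyz":[0,1,-1],"rot":[0,0,0]},
    {"hand":1,"xyz":[0,1,-1],"rot":[0,0,0]},
    {"hand":1,"xyz":[0,0,-1],"rot":[0,0,0]},
    {"hand":1,"xyz":[0,0,-1],"rot":[0,0,0]},
    {"hand":1,"xyz":[0,0,-1],"rot":[0,0,0]},
    {"hand":1,"xyz":[0,0,0],"rot":[0,0,0]}
  ]
}}

```text
clock: 3.45
position: [0.4327, -0.0902, 0.2314]
ee_rot: [[-0.0, 0.972, 0.234], [0.001, 0.234, -0.972], [-1.0, 0.0, -0.001]]
wrist_force: [0.6, 0.9, 0.7]
gripper_width: -0.0003
```

Request:
{"method": "arm_command", "body": {
  "steps": [
    {"hand":1,"xyz":[0,0.5,-1],"rot":[0,0,0]},
    {"hand":1,"xyz":[0,0.5,-1],"rot":[0,0,0]},
    {"hand":1,"xyz":[0,0.5,-1],"rot":[0,0,0]},
    {"hand":1,"xyz":[0.5,0.5,-1],"rot":[0,0,0]},
    {"hand":1,"xyz":[1,0.5,-1],"rot":[0,0,0]},
    {"hand":1,"xyz":[1,0,-1],"rot":[0,0,0]},
    {"hand":1,"xyz":[1,0,-1],"rot":[0,0,0]},
    {"hand":1,"xyz":[1,0,0],"rot":[0,0,0]},
    {"hand":1,"xyz":[1,0,0],"rot":[0,0,0]},
    {"hand":1,"xyz":[0.5,0,0],"rot":[0,0,0.053]},
    {"hand":1,"xyz":[0,0,0],"rot":[0,0,0.053]},
    {"hand":1,"xyz":[0,0,0],"rot":[0,0,0]}
  ]
}}

```text
clock: 4.65
position: [0.446, 0.0533, 0.1101]
ee_rot: [[0.202, 0.952, 0.23], [0.046, 0.225, -0.973], [-0.978, 0.207, 0.001]]
wrist_force: [0.0, -0.6, -0.5]
gripper_width: 0.0005
```

```bash
python3 - <<'E'
from h import *
import cv2
o=manip.observe();print(o["position"],o["wrist_force"],o["q"])
im=[]
for n in ["scene","wrist"]:
    p,d=manip.snapshot(n); im.append(p)
cv2.imwrite("pics/a1.png",im[0][120:400,150:550,::-1].repeat(2,0).repeat(2,1)); cv2.imwrite("pics/w1.png",im[1][:,:,::-1])
c=manip.camera_params("wrist");print(c["origin"])
for t in ["near_edge","wheel_hub","red_knob","back_stop"]: 
    r=manip.place_of(t,"wrist"); print(t,[(np.round(x["uv"],1).tolist(),round(x["confidence"],2),atz("wrist",x["uv"],{"near_edge":.036,"back_stop":.04}.get(t,.212)).round(4)) for x in r[:2]])
E
```

```text
[0.44600272 0.05326253 0.11005833] [ 0.0101031  -0.63141168 -0.45552497] [   3.78527615   19.43233573  -18.54408011  131.40542249   19.00476897
   19.06183832 -107.21165991]
[0.48339011 0.06277728 0.26547658]
near_edge [([308.9, 222.6], 0.56, array([0.4822, 0.0654, 0.036 ]))]
wheel_hub []
red_knob []
back_stop []
```

View pics/a1.png

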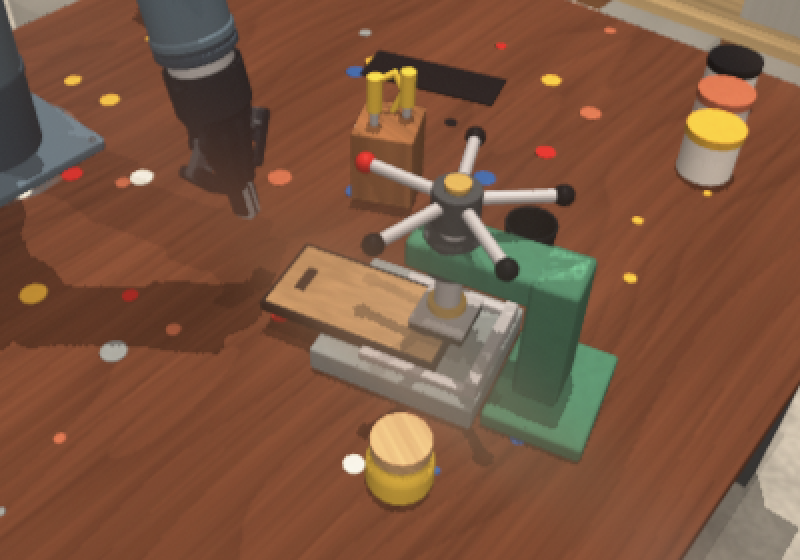

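View pics/w1.png

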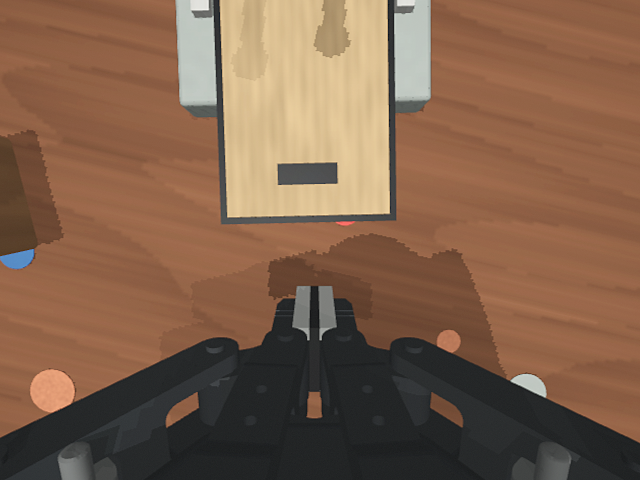

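The tool is up in front of the panel. In the wrist picture the near edge is at about (309,220) and the fingertips at (315,290). I'll descend to push height.

Request:
{"method": "arm_command", "body": {
  "steps": [
    {"hand":1,"xyz":[0.88,-0.18,-0.1],"rot":[0,0,0]},
    {"hand":1,"xyz":[0.88,-0.18,-0.1],"rot":[0,0,0]},
    {"hand":1,"xyz":[0.88,-0.18,-0.1],"rot":[0,0,0]},
    {"hand":1,"xyz":[0.88,-0.18,0],"rot":[0,0,0]},
    {"hand":1,"xyz":[0.88,-0.18,0],"rot":[0,0,0]},
    {"hand":1,"xyz":[0,0,0],"rot":[0,0,0]},
    {"hand":1,"xyz":[0,0,0],"rot":[0,0,0]}
  ]
}}

```text
clock: 5.65
position: [0.4483, 0.0595, 0.0329]
ee_rot: [[0.201, 0.952, 0.23], [0.044, 0.226, -0.973], [-0.979, 0.206, 0.004]]
wrist_force: [0.6, 0.1, 0.5]
gripper_width: -0.0001
```

```bash
python3 - <<'E'
from h import *
o=manip.observe();print(o["position"],o["wrist_force"],o["q"])
d=o["position"]-np.array([.658,.113,0]);c,s=np.cos(np.radians(14.1)),np.sin(np.radians(14.1));print("bed",c*d[0]+s*d[1],-s*d[0]+c*d[1])
E
```

```text
[0.44829301 0.05947708 0.03286618] [0.55865644 0.05423429 0.50277549] [   2.396104     30.66025876  -18.47264736  132.36898461   56.62225325
   11.26459637 -144.46789148]
bed -0.2164279338005203 -0.0008226149786725381
```

Request:
{"method": "arm_command", "body": {
  "steps": [
    {"hand":1,"xyz":[0.06,0.29,0],"rot":[0,0,-0.025]},
    {"hand":1,"xyz":[0.06,0.29,0],"rot":[0,0,-0.025]},
    {"hand":1,"xyz":[0.3,-0.03,0],"rot":[0,0,0]},
    {"hand":1,"xyz":[0.3,-0.03,0],"rot":[0,0,0]},
    {"hand":1,"xyz":[0,0,0],"rot":[0,0,0]}
  ]
}}

```text
clock: 6.15
position: [0.4578, 0.0617, 0.0196]
ee_rot: [[0.104, 0.967, 0.231], [0.02, 0.23, -0.973], [-0.994, 0.105, 0.005]]
wrist_force: [-0.9, -0.6, -0.1]
gripper_width: -0.0001
```

```bash
cat >> h.py <<'E'
def bed(p):
    d=np.array(p)-np.array([.658,.113,0]);c,s=np.cos(np.radians(14.1)),np.sin(np.radians(14.1));return np.array([c*d[0]+s*d[1],-s*d[0]+c*d[1],d[2]])
E
python3 - <<'E'
from h import *
o=manip.observe();print(o["position"],o["wrist_force"],o["q"],o["ee_rot"].round(3).tolist())
print(bed(o["position"]))
E
```

```text
[0.45783879 0.06171893 0.01962187] [-0.89111229 -0.61462385 -0.11332411] [  10.17484687   35.81362149  -28.37273138  126.09809606   48.23109485
   22.16167504 -134.37095757] [[0.104, 0.967, 0.231], [0.02, 0.23, -0.973], [-0.994, 0.105, 0.005]]
[-0.20662359 -0.0009738   0.01962187]
```

Request:
{"method": "arm_command", "body": {
  "steps": [
    {"hand":1,"xyz":[0.02,0.2,0],"rot":[0,0,0]},
    {"hand":1,"xyz":[0.02,0.2,0],"rot":[0,0,0]},
    {"hand":1,"xyz":[0.01,0.15,0],"rot":[0,0,0]},
    {"hand":1,"xyz":[0.01,0.15,0],"rot":[0,0,0]},
    {"hand":1,"xyz":[0.01,0.15,0],"rot":[0,0,0]},
    {"hand":1,"xyz":[0.01,0.15,0],"rot":[0,0,0]},
    {"hand":1,"xyz":[0.01,0.15,0],"rot":[0,0,0]}
  ]
}}

```text
clock: 6.85
position: [0.4821, 0.0675, 0.0211]
ee_rot: [[0.105, 0.967, 0.23], [0.021, 0.23, -0.973], [-0.994, 0.107, 0.004]]
wrist_force: [-1.4, 0.4, -0.9]
gripper_width: 0.0004
```

```bash
cat > st.py <<'E'
from h import *
o=manip.observe();print(o["clock"],o["position"].round(4),"F",np.round(o["wrist_force"],2),"Fbed",bed(np.array(o["wrist_force"])+[.658,.113,0]).round(2),"bed",bed(o["position"]).round(4))
E
python3 st.py
```

```text
6.85 [0.4821 0.0675 0.0211] F [-1.41  0.36 -0.86] Fbed [-1.28  0.7  -0.86] bed [-0.1817 -0.0013  0.0211]
```

Request:
{"method": "arm_command", "body": {
  "steps": [
    {"hand":1,"xyz":[0.02,0.15,0],"rot":[0,0,0]},
    {"hand":1,"xyz":[0.02,0.15,0],"rot":[0,0,0]},
    {"hand":1,"xyz":[0.02,0.15,0],"rot":[0,0,0]},
    {"hand":1,"xyz":[0.02,0.1,0],"rot":[0,0,0]},
    {"hand":1,"xyz":[0.01,0.1,0],"rot":[0,0,0]}
  ]
}}

```text
clock: 7.35
position: [0.4947, 0.0706, 0.0207]
ee_rot: [[0.105, 0.967, 0.231], [0.021, 0.23, -0.973], [-0.994, 0.107, 0.004]]
wrist_force: [-1.7, -0.9, 0.7]
gripper_width: 0.0003
```

```bash
python3 st.py; python3 - <<'E'
from h import *
import cv2
p,d=manip.snapshot("wrist"); cv2.imwrite("pics/w2.png",p[:,:,::-1])
p,d=manip.snapshot("top"); cv2.imwrite("pics/t2.png",p[130:310,200:370,::-1].repeat(3,0).repeat(3,1))
E
```

```text
7.35 [0.4947 0.0706 0.0207] F [-1.65 -0.91  0.67] Fbed [-1.82 -0.48  0.67] bed [-0.1687 -0.0014  0.0207]
```

View pics/w2.png

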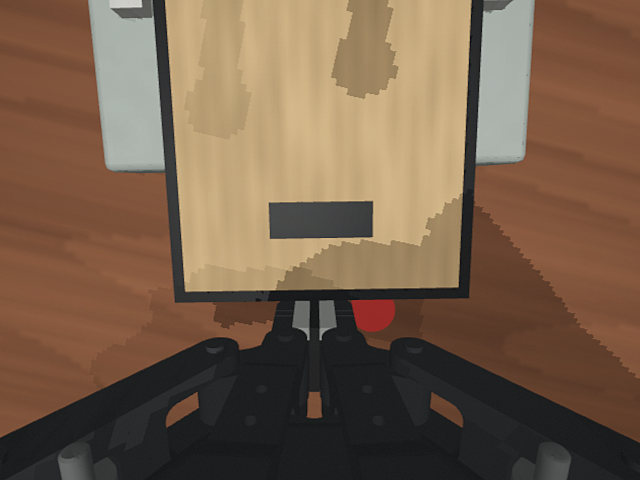

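View pics/t2.png

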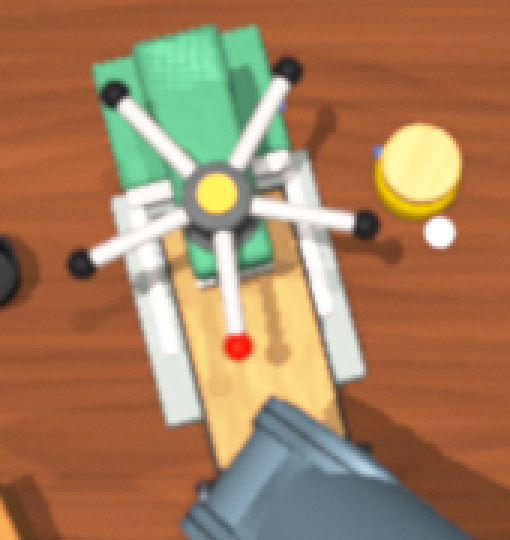

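```bash
python3 - <<'E'
from h import *
for uv,z in(([320,299],.042),([320,290],.042)): print(bed(atz("wrist",uv,z)))
E
```

```text
[-0.15880526 -0.00341495  0.042     ]
[-0.15563602 -0.00344849  0.042     ]
```

Request:
{"method": "arm_command", "body": {
  "steps": [
    {"hand":1,"xyz":[0.02,0.1,0],"rot":[0,0,0]},
    {"hand":1,"xyz":[0.02,0.1,0],"rot":[0,0,0]},
    {"hand":1,"xyz":[0.01,0.1,0],"rot":[0,0,0]}
  ]
}}

```text
clock: 7.75
position: [0.5006, 0.072, 0.0204]
ee_rot: [[0.105, 0.967, 0.231], [0.021, 0.23, -0.973], [-0.994, 0.107, 0.004]]
wrist_force: [-1.1, -1.1, 0.7]
gripper_width: 0.0002
```

```bash
python3 st.py
```

```text
7.75 [0.5006 0.072  0.0204] F [-1.13 -1.11  0.75] Fbed [-1.37 -0.81  0.75] bed [-0.1627 -0.0015  0.0204]
```

Request:
{"method": "arm_command", "body": {
  "steps": [
    {"hand":1,"xyz":[0.01,0.05,0],"rot":[0,0,0]},
    {"hand":1,"xyz":[0.01,0.05,0],"rot":[0,0,0]}
  ]
}}

```text
clock: 7.95
position: [0.5026, 0.0724, 0.0202]
ee_rot: [[0.105, 0.967, 0.231], [0.021, 0.23, -0.973], [-0.994, 0.107, 0.004]]
wrist_force: [-1.7, -0.3, 0.5]
gripper_width: -0.0
```

Request:
{"method": "arm_command", "body": {
  "steps": [
    {"hand":1,"xyz":[0.01,0.05,0],"rot":[0,0,0]}
  ]
}}

```text
clock: 8.05
position: [0.5035, 0.0726, 0.0201]
ee_rot: [[0.105, 0.967, 0.231], [0.021, 0.23, -0.973], [-0.994, 0.107, 0.004]]
wrist_force: [-1.8, 0.0, 1.0]
gripper_width: -0.0002
```

Request:
{"method": "arm_command", "body": {
  "steps": [
    {"hand":1,"xyz":[0,0.05,0],"rot":[0,0,0]}
  ]
}}

```text
clock: 8.15
position: [0.5041, 0.0727, 0.0201]
ee_rot: [[0.104, 0.967, 0.231], [0.02, 0.23, -0.973], [-0.994, 0.106, 0.004]]
wrist_force: [-4.9, -0.6, 1.5]
gripper_width: 0.0003
```

Request:
{"method": "arm_command", "body": {
  "steps": [
    {"hand":1,"xyz":[0,0.03,0],"rot":[0,0,0]}
  ]
}}

```text
clock: 8.25
position: [0.5041, 0.0727, 0.02]
ee_rot: [[0.104, 0.968, 0.231], [0.02, 0.23, -0.973], [-0.994, 0.105, 0.005]]
wrist_force: [-5.7, -1.5, 3.7]
gripper_width: 0.0001
```

Request:
{"method": "arm_command", "body": {
  "steps": [
    {"hand":1,"xyz":[0,0.03,0],"rot":[0,0,0]},
    {"hand":1,"xyz":[0,0,0],"rot":[0,0,0]},
    {"hand":1,"xyz":[0,0,0],"rot":[0,0,0]}
  ]
}}

```text
clock: 8.55
position: [0.5041, 0.0727, 0.02]
ee_rot: [[0.103, 0.968, 0.231], [0.02, 0.23, -0.973], [-0.994, 0.105, 0.005]]
wrist_force: [-5.6, -0.8, 4.5]
gripper_width: 0.0001
```

```bash
python3 st.py; python3 - <<'E'
from h import *
import cv2
p,d=manip.snapshot("wrist"); cv2.imwrite("pics/w3.png",p[:,:,::-1])
p,d=manip.snapshot("scene"); cv2.imwrite("pics/s3.png",p[160:360,260:460,::-1].repeat(3,0).repeat(3,1))
r=manip.place_of("near_edge","wrist"); print([bed(atz("wrist",x["uv"],.036)) for x in r])
E
```

```text
8.55 [0.5041 0.0727 0.02  ] F [-5.56 -0.77  4.54] Fbed [-5.58  0.61  4.54] bed [-0.159  -0.0016  0.02  ]
[array([-0.14948154, -0.00335623,  0.036     ])]
```

View pics/s3.png

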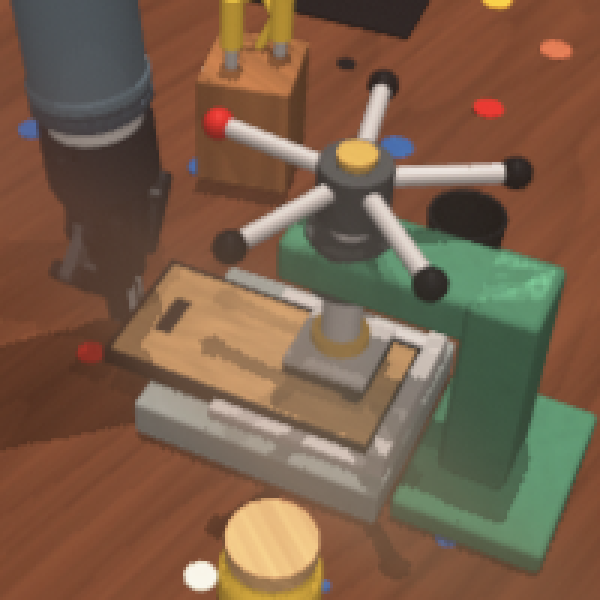

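View pics/w3.png

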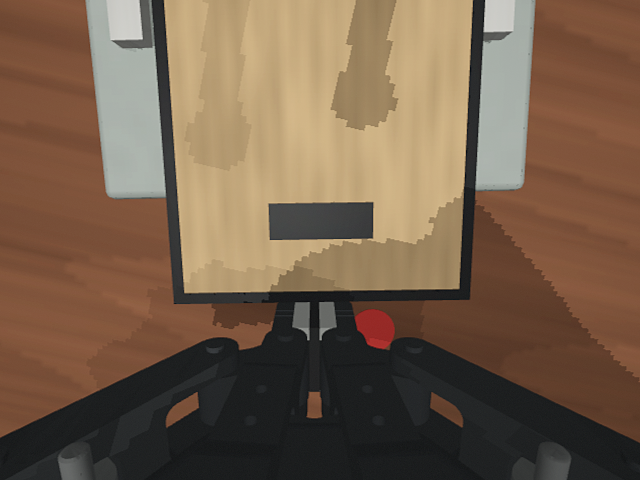

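```bash
python3 - <<'E'
from h import *
import cv2
for uv,z in(([135,197],.03),([500,190],.03),([320,301],.042),([180,302],.042),([466,298],.042)): print(bed(atz("wrist",uv,z)).round(4))
# scene: project back stop and panel home edge
c=manip.camera_params("scene");K,R,o=[np.array(c[k]) for k in("intrinsics","rotation","origin")]
def W(x,y,z):
    a=np.radians(14.1);return np.array([.658+x*np.cos(a)-y*np.sin(a),.113+x*np.sin(a)+y*np.cos(a),z])
def pr(p): q=K@(R.T@(p-o));return q[:2]/q[2]
p,d=manip.snapshot("scene")
im=cv2.resize(p[160:360,260:460],None,fx=4,fy=3,interpolation=cv2.INTER_CUBIC)[:,:,::-1].copy()
f=lambda P:tuple(((pr(P)-[260,160])*[4,3]).astype(int).tolist())
for x,col in((.045,(0,0,255)),(.042,(255,0,0)),(-.15,(0,255,0))):
    cv2.line(im,f(W(x,-.05,.042)),f(W(x,.05,.042)),col,1)
cv2.line(im,f(W(.045,-.06,.05)),f(W(.045,.06,.05)),(255,0,255),1)
cv2.imwrite("pics/s4.png",im)
E
```

```text
[-0.1146  0.0613  0.03  ]
[-0.1138 -0.0682  0.03  ]
[-0.1499 -0.0036  0.042 ]
[-0.1495  0.0437  0.042 ]
[-0.1496 -0.0531  0.042 ]
```

View pics/s4.png

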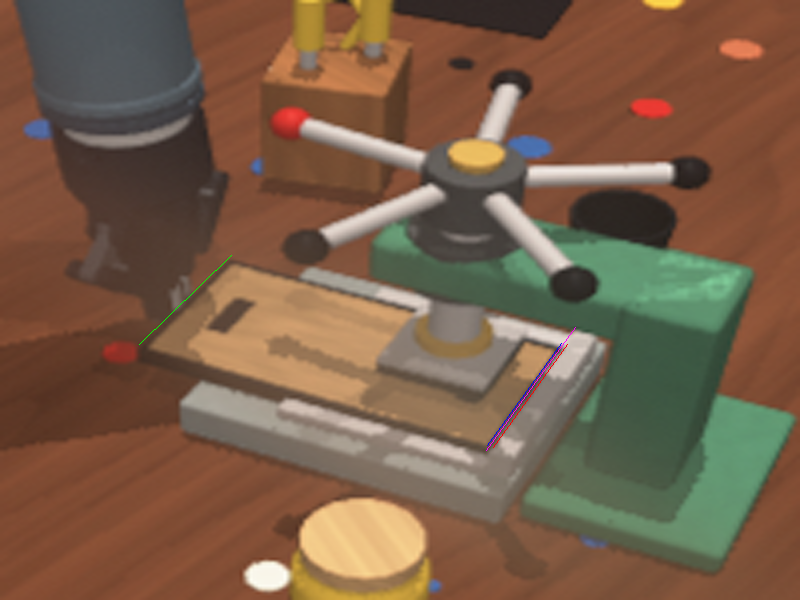

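The near edge is 35–36 mm in front of the bed front and the panel has stalled against the stop, so it's home. I'll retreat, lift and turn for the wheel.

Request:
{"method": "arm_command", "body": {
  "steps": [
    {"hand":1,"xyz":[0,-0.3,0],"rot":[0,0,0]},
    {"hand":1,"xyz":[0,-0.8,0],"rot":[0,0,0]},
    {"hand":1,"xyz":[-0.5,-0.8,0],"rot":[0,0,-0.025]},
    {"hand":1,"xyz":[-1,0,0],"rot":[0,0,-0.025]},
    {"hand":1,"xyz":[-1,0,0],"rot":[0,0,0]},
    {"hand":1,"xyz":[-1,0,0],"rot":[0,0,0]},
    {"hand":1,"xyz":[-1,0,0],"rot":[0,0,0]},
    {"hand":1,"xyz":[-1,0,0],"rot":[0,0,0]},
    {"hand":1,"xyz":[-1,0,0],"rot":[0,0,0]},
    {"hand":1,"xyz":[-1,0,0],"rot":[0,0,0]},
    {"hand":1,"xyz":[-1,0,0],"rot":[0,0,0]},
    {"hand":1,"xyz":[-1,0,0],"rot":[0,0,0]}
  ]
}}

```text
clock: 9.95
position: [0.466, 0.0644, 0.2073]
ee_rot: [[0.01, 0.973, 0.231], [-0.002, 0.231, -0.973], [-1.0, 0.01, 0.005]]
wrist_force: [0.8, 0.8, -0.9]
gripper_width: 0.0001
```

Request:
{"method": "arm_command", "body": {
  "steps": [
    {"hand":1,"xyz":[-1,0,0.5],"rot":[0,0,0]},
    {"hand":1,"xyz":[-1,0,0.5],"rot":[0,0,0]},
    {"hand":1,"xyz":[-1,0,0.5],"rot":[0,0,0]},
    {"hand":1,"xyz":[0,0,0],"rot":[0,0,0]}
  ]
}}

```text
clock: 10.35
position: [0.4742, 0.0343, 0.2687]
ee_rot: [[0.014, 0.974, 0.228], [-0.003, 0.228, -0.974], [-1.0, 0.013, 0.006]]
wrist_force: [0.6, -0.3, 0.3]
gripper_width: -0.0001
```

```bash
python3 st.py; python3 - <<'E'
from h import *
import cv2
from scipy.spatial.transform import Rotation as Ro
o=manip.observe();R=o["ee_rot"];print(R.round(4).tolist(),np.round(o["q"],1))
a=np.radians(-10);Y=np.array([np.cos(a),np.sin(a),0]);X=np.array([0,0,-1.]);G=np.c_[X,Y,np.cross(X,Y)]
print("rotvec/2",Ro.from_matrix(R.T@G).as_rotvec()/2)
f=np.radians(260);hub=np.array([.658,.113])
p=hub+.064*np.array([np.cos(f),np.sin(f)])+.030*np.array([-np.sin(f),np.cos(f)])
T=np.r_[p,.270];print("target",T,"delta tool/.02",(R.T@(T-o["position"])/.02).round(2))
p,d=manip.snapshot("top"); cv2.imwrite("pics/t5.png",p[100:340,180:400,::-1].repeat(2,0).repeat(2,1))
E
```

```text
10.35 [0.4742 0.0343 0.2687] F [ 0.58 -0.33  0.32] Fbed [ 0.48 -0.46  0.32] bed [-0.1974 -0.0316  0.2687]
[[0.0144, 0.9735, 0.2281], [-0.0033, 0.2282, -0.9736], [-0.9999, 0.0133, 0.0065]] [  34.1   17.3  -51.7  109.8   16.1   59.6 -101.3]
rotvec/2 [ 0.20234669  0.00185525 -0.00722399]
target [0.67643075 0.04476286 0.27      ] delta tool/.02 [0.08 9.96 1.8 ]
```

View pics/t5.png

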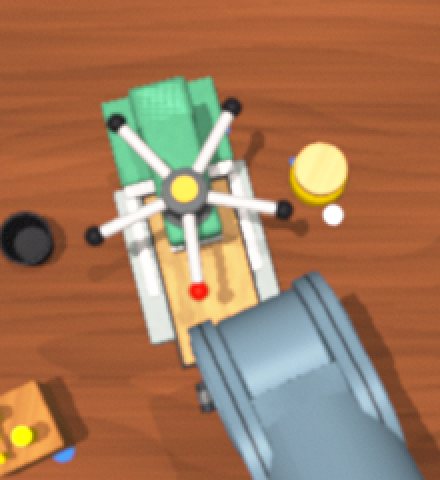

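The panel is still in place and the arm is raised clear. I'll move to a spot above the gap beyond the spoke at 260°.

Request:
{"method": "arm_command", "body": {
  "steps": [
    {"hand":1,"xyz":[0,1,0.18],"rot":[0,0,0]},
    {"hand":1,"xyz":[0,1,0.18],"rot":[0,0,0]},
    {"hand":1,"xyz":[0,1,0.18],"rot":[0,0,0]},
    {"hand":1,"xyz":[0,1,0.18],"rot":[0,0,0]},
    {"hand":1,"xyz":[0,1,0.18],"rot":[0,0,0]},
    {"hand":1,"xyz":[0,1,0.18],"rot":[0,0,0]},
    {"hand":1,"xyz":[0,1,0.18],"rot":[0,0,0]},
    {"hand":1,"xyz":[0,1,0.18],"rot":[0,0,0]},
    {"hand":1,"xyz":[0,1,0.18],"rot":[0.067,0,0]},
    {"hand":1,"xyz":[0,0.9,0.5],"rot":[0.067,0,0]},
    {"hand":1,"xyz":[0,0,0],"rot":[0.067,0,-0.007]},
    {"hand":1,"xyz":[0,0,0],"rot":[0,0,0]}
  ]
}}

```text
clock: 11.6
position: [0.6733, 0.0378, 0.2663]
ee_rot: [[-0.007, 0.986, -0.169], [-0.001, -0.169, -0.986], [-1.0, -0.007, 0.002]]
wrist_force: [-0.8, 0.4, -0.1]
gripper_width: 0.0004
```

```bash
cat > tgt.py <<'E'
import sys
from h import *
from scipy.spatial.transform import Rotation as Ro
# args: spoke angle deg, radius, offset, z
f0,r,off,z=map(float,sys.argv[1:])
o=manip.observe();R=o["ee_rot"];f=np.radians(f0)
Y=np.array([-np.sin(f),np.cos(f),0]);X=np.array([0,0,-1.]);G=np.c_[X,Y,np.cross(X,Y)]
T=np.r_[np.array([.658,.113])+r*np.array([np.cos(f),np.sin(f)])+off*Y[:2],z]
print("pos",o["position"].round(4),"rot u",(Ro.from_matrix(R.T@G).as_rotvec()/2).round(4),"dxyz u",(R.T@(T-o["position"])/.02).round(3),"q",np.round(o["q"],1))
E
python3 tgt.py 260 .064 .03 .198;python3 st.py
```

```text
pos [0.6733 0.0378 0.2663] rot u [0.0022 0.0012 0.0034] dxyz u [ 3.414  0.117 -0.375] q [  17.2   37.   -39.    79.7   23.5   71.9 -123.3]
11.6 [0.6733 0.0378 0.2663] F [-0.76  0.38 -0.12] Fbed [-0.64  0.55 -0.12] bed [-0.0034 -0.0766  0.2663]
```

Next I'll lower into the gap, then take a wrist picture to confirm it's clear.

Request:
{"method": "arm_command", "body": {
  "steps": [
    {"hand":1,"xyz":[0.5,0.12,-0.37],"rot":[0.002,0,0.003]},
    {"hand":1,"xyz":[0.7,0,0],"rot":[0,0,0]},
    {"hand":1,"xyz":[0,0,0],"rot":[0,0,0]}
  ]
}}

```text
clock: 11.9
position: [0.6749, 0.0443, 0.2407]
ee_rot: [[-0.004, 0.986, -0.169], [-0.003, -0.169, -0.986], [-1.0, -0.004, 0.003]]
wrist_force: [0.1, 0.4, -0.5]
gripper_width: -0.0003
```

```bash
python3 tgt.py 260 .064 .03 .198; python3 - <<'E'
from h import *
import cv2
p,d=manip.snapshot("wrist"); cv2.imwrite("pics/w6.png",p[:,:,::-1])
p,d=manip.snapshot("scene"); cv2.imwrite("pics/s6.png",p[120:360,220:480,::-1].repeat(2,0).repeat(3,1))
E
```

```text
pos [0.6749 0.0443 0.2407] rot u [0.0022 0.0017 0.0019] dxyz u [ 2.133  0.079 -0.042] q [  16.4   38.4  -38.5   81.1   24.5   69.3 -124.6]
```

View pics/w6.png

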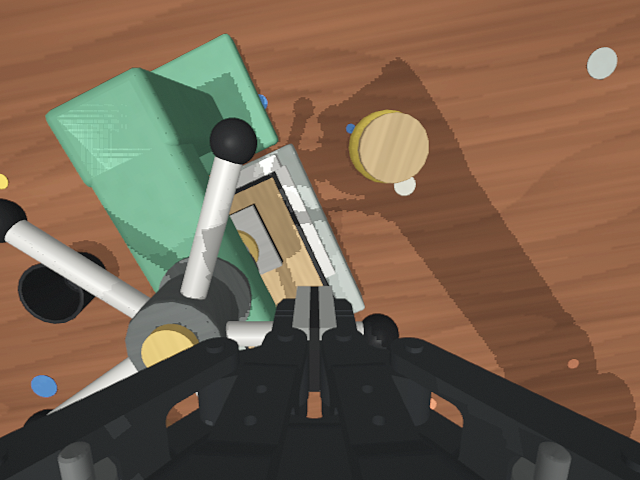

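View pics/s6.png

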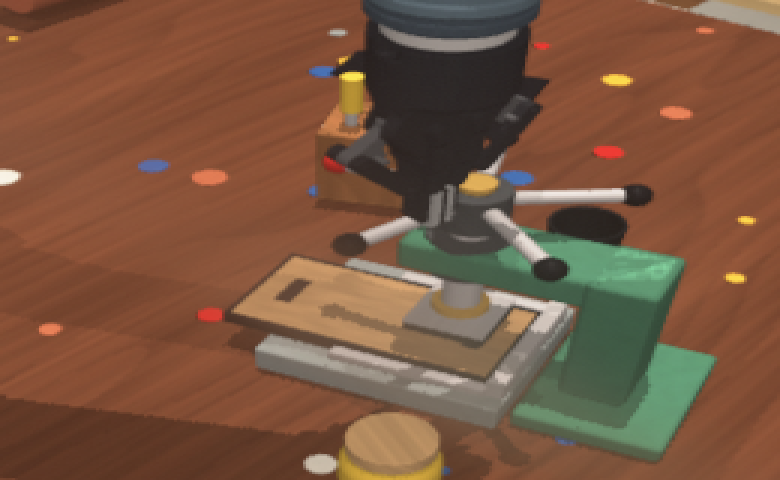

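```bash
python3 - <<'E'
from h import *
for uv in([245,333],[268,333],[380,331],[205,230],[233,141],[170,345]):
    w=atz("wrist",uv,.212 if uv!=[170,345] else .231);d=w[:2]-[.658,.113];print(uv,w.round(4),np.hypot(*d).round(4),np.degrees(np.arctan2(d[1],d[0])).round(1))
c=manip.camera_params("wrist");K,R,o=[np.array(c[k]) for k in("intrinsics","rotation","origin")]
for z in(.2407,.212):
  q=K@(R.T@(np.array([.6749,.0443,z])-o));print(z,q[:2]/q[2])
E
```

```text
[245, 333] [0.6537 0.0821 0.212 ] 0.0312 -97.9
[268, 333] [0.6517 0.0709 0.212 ] 0.0425 -98.5
[380, 331] [0.6433 0.0163 0.212 ] 0.0979 -98.6
[205, 230] [0.708  0.0888 0.212 ] 0.0555 -25.8
[233, 141] [0.7444 0.0673 0.212 ] 0.0977 -27.9
[170, 345] [0.6632 0.1108 0.231 ] 0.0057 -23.2
0.2407 [313.11065322 306.66485599]
0.212 [313.06013228 280.99202489]
```

The wrist view shows the spoke lying parallel to the fingers at row ~333. The TCP would project to row 281 at spoke height, so it lies about 30 mm behind the spoke and the way down is clear.

Request:
{"method": "arm_command", "body": {
  "steps": [
    {"hand":1,"xyz":[0.7,0,0],"rot":[0,0,0]},
    {"hand":1,"xyz":[0.7,0,0],"rot":[0,0,0]},
    {"hand":1,"xyz":[0.7,0,0],"rot":[0.002,0,0]},
    {"hand":1,"xyz":[0,0,0],"rot":[0,0,0]}
  ]
}}

```text
clock: 12.4
position: [0.6752, 0.0433, 0.1987]
ee_rot: [[-0.004, 0.984, -0.176], [-0.003, -0.176, -0.984], [-1.0, -0.004, 0.004]]
wrist_force: [-0.2, 0.3, -0.1]
gripper_width: 0.0001
```

Request:
{"method": "arm_command", "body": {
  "steps": [
    {"hand":1,"xyz":[0,-0.15,0],"rot":[0,0,0]},
    {"hand":1,"xyz":[0,-0.15,0],"rot":[0,0,0]},
    {"hand":1,"xyz":[0,-0.1,0],"rot":[0,0,0]},
    {"hand":1,"xyz":[0,0,0],"rot":[0,0,0]}
  ]
}}

```text
clock: 12.8
position: [0.669, 0.0456, 0.2026]
ee_rot: [[0.001, 0.984, -0.176], [-0.002, -0.176, -0.984], [-1.0, 0.001, 0.002]]
wrist_force: [-1.2, -0.2, -0.6]
gripper_width: 0.0
```

```bash
cat > wh.py <<'E'
from h import *
o=manip.observe();p=o["position"];F=np.array(o["wrist_force"]);M=np.array(o["torque"]);R=o["ee_rot"]
d=p[:2]-np.array([.658,.113]);tz=d[0]*F[1]-d[1]*F[0]
y=np.degrees(np.arctan2(R[1,1],R[0,1]))
f=np.radians(y-90);r=d@[np.cos(f),np.sin(f)];off=d@[-np.sin(f),np.cos(f)]
print("t",round(o["clock"],2),"z",p[2].round(4),"spoke~",round(y-90,2),"r",r.round(4),"off",off.round(4),"Ftool",(R.T@F).round(2),"F",F.round(2),"M",M.round(3),"axisT rxF",tz.round(3),"+M",(tz+M[2]).round(3),"q",np.round(o["q"],0))
E
python3 wh.py
```

```text
t 12.8 z 0.2026 spoke~ -100.14 r 0.0644 off 0.0227 Ftool [ 0.6  -1.13  0.43] F [-1.18 -0.22 -0.6 ] M [-0.042  0.016 -0.032] axisT rxF -0.082 +M -0.114 q [  16.   40.  -38.   85.   26.   65. -126.]
```

Request:
{"method": "arm_command", "body": {
  "steps": [
    {"hand":1,"xyz":[0.15,-0.25,0],"rot":[0,0,0]},
    {"hand":1,"xyz":[0,-0.225,0.05],"rot":[0.035,0,0]},
    {"hand":1,"xyz":[0,-0.225,0.05],"rot":[0.035,0,0]},
    {"hand":1,"xyz":[0,-0.225,0.05],"rot":[0.035,0,0]}
  ]
}}

```text
clock: 13.2
position: [0.6523, 0.046, 0.1995]
ee_rot: [[0.006, 0.924, -0.381], [-0.002, -0.381, -0.924], [-1.0, 0.006, -0.0]]
wrist_force: [7.4, -0.5, -2.9]
gripper_width: 0.0001
```

```bash
python3 wh.py
```

```text
t 13.2 z 0.1995 spoke~ -112.41 r 0.0641 off 0.0203 Ftool [ 2.95  6.99 -2.38] F [ 7.38 -0.47 -2.91] M [-0.121 -1.534 -0.02 ] axisT rxF 0.497 +M 0.478 q [  15.   37.  -35.   88.   24.   62. -138.]
```

The wheel resists at 0.49 N m, as the text says for running free. But joint 7 is heading for its limit at -138°, so I'll back off, lift and flip the tool by half a turn.

Request:
{"method": "arm_command", "body": {
  "steps": [
    {"hand":1,"xyz":[0,0.5,0],"rot":[0,0,0]},
    {"hand":1,"xyz":[-1,0.2,0],"rot":[0,0,0]},
    {"hand":1,"xyz":[-1,0,0],"rot":[0,0,0]},
    {"hand":1,"xyz":[-1,0,0],"rot":[-0.07,0,0]},
    {"hand":1,"xyz":[0,0,0],"rot":[-0.074,0,0]},
    {"hand":1,"xyz":[0,0,0],"rot":[-0.074,0,0]},
    {"hand":1,"xyz":[0,0,0],"rot":[-0.074,0,0]},
    {"hand":1,"xyz":[0,0,0],"rot":[-0.074,0,0]},
    {"hand":1,"xyz":[0,0,0],"rot":[-0.074,0,0]},
    {"hand":1,"xyz":[0,0,0],"rot":[-0.074,0,0]},
    {"hand":1,"xyz":[0,0,0],"rot":[-0.074,0,0]},
    {"hand":1,"xyz":[0,0,0],"rot":[-0.074,0,0]}
  ]
}}

```text
clock: 14.4
position: [0.6634, 0.041, 0.2587]
ee_rot: [[-0.0, 0.586, 0.81], [-0.002, 0.81, -0.586], [-1.0, -0.002, 0.001]]
wrist_force: [-0.7, 0.3, 0.0]
gripper_width: 0.0002
```

Request:
{"method": "arm_command", "body": {
  "steps": [
    {"hand":1,"xyz":[0,0,0],"rot":[-0.074,0,0]},
    {"hand":1,"xyz":[0,0,0],"rot":[-0.074,0,0]},
    {"hand":1,"xyz":[0,0,0],"rot":[-0.074,0,0]},
    {"hand":1,"xyz":[0,0,0],"rot":[-0.074,0,0]},
    {"hand":1,"xyz":[0,0,0],"rot":[-0.074,0,0]},
    {"hand":1,"xyz":[0,0,0],"rot":[-0.074,0,0]},
    {"hand":1,"xyz":[0,0,0],"rot":[-0.074,0,0]},
    {"hand":1,"xyz":[0,0,0],"rot":[-0.074,0,0]},
    {"hand":1,"xyz":[0,0,0],"rot":[-0.074,0,0]},
    {"hand":1,"xyz":[0,0,0],"rot":[-0.074,0,0]},
    {"hand":1,"xyz":[0,0,0],"rot":[-0.06,0,0]},
    {"hand":1,"xyz":[0,0,0],"rot":[0,0,0]}
  ]
}}

```text
clock: 15.6
position: [0.6634, 0.0409, 0.2585]
ee_rot: [[-0.001, -0.823, 0.567], [-0.002, 0.567, 0.823], [-1.0, -0.0, -0.002]]
wrist_force: [-0.1, -0.2, 0.1]
gripper_width: -0.0003
```

```bash
python3 wh.py; python3 - <<'E'
from h import *
import cv2
for n in("wrist","top"):
    p,d=manip.snapshot(n); cv2.imwrite(f"pics/{n}7.png",(p if n=="wrist" else cv2.resize(p[100:340,180:400],None,fx=2.5,fy=2.5))[:,:,::-1])
E
```

```text
t 15.6 z 0.2585 spoke~ 55.43 r -0.0563 off -0.0454 Ftool [-0.05 -0.01 -0.23] F [-0.12 -0.19  0.05] M [ 0.02  -0.023  0.017] axisT rxF -0.01 +M 0.007 q [ 31.  48. -69.  81.  45.  80.  17.]
```

View pics/wrist7.png

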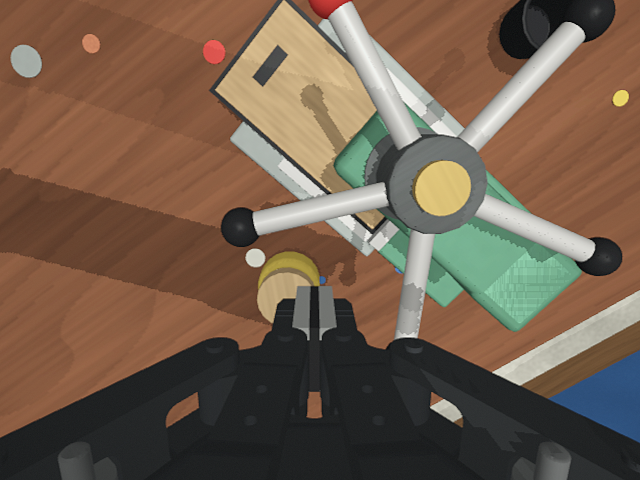

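View pics/top7.png

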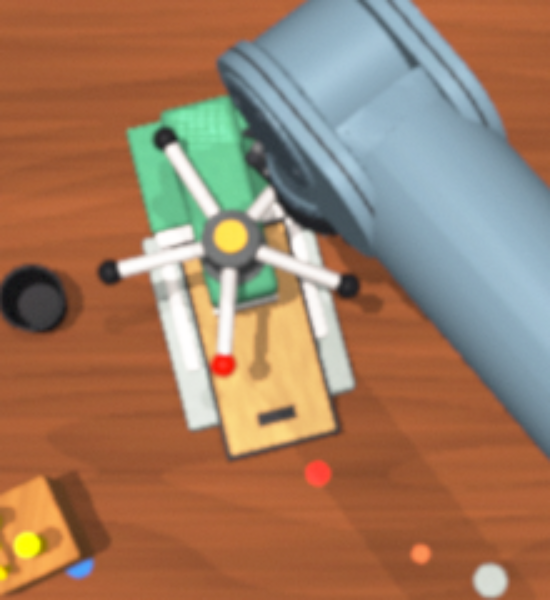

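```bash
python3 - <<'E'
from h import *
h=atz("wrist",[443,188],.231);print("hub",h)
for uv in([240,227],[320,0],[588,12],[600,257],[300,216]):
    w=atz("wrist",uv,.212);d=w[:2]-[.658,.113];e=w[:2]-h[:2];print(uv,w.round(4),np.hypot(*d).round(4),np.degrees(np.arctan2(d[1],d[0])).round(1),np.hypot(*e).round(4),np.degrees(np.arctan2(e[1],e[0])).round(1))
E
python3 tgt.py 69 -.064 -.030 .198
```

```text
hub [0.65913306 0.11232188 0.231     ]
[240, 227] [0.6239 0.023  0.212 ] 0.0962 -110.7 0.096 -111.5
[320, 0] [0.5639 0.1129 0.212 ] 0.0941 -179.9 0.0952 179.6
[588, 12] [0.6341 0.2058 0.212 ] 0.0958 104.4 0.0967 105.0
[600, 257] [0.741  0.1641 0.212 ] 0.0975 31.6 0.0969 32.3
[300, 216] [0.6364 0.0509 0.212 ] 0.0658 -109.1 0.0655 -110.3
pos [0.6634 0.0411 0.2587] rot u [-0.1206 -0.0009  0.0003] dxyz u [3.036 0.054 0.053] q [ 31.2  48.4 -68.8  81.4  45.1  80.4  17.1]
```

Request:
{"method": "arm_command", "body": {
  "steps": [
    {"hand":1,"xyz":[1,0,0],"rot":[0,0,0]},
    {"hand":1,"xyz":[1,0,0],"rot":[0,0,0]},
    {"hand":1,"xyz":[1,0,0],"rot":[0,0,0]},
    {"hand":1,"xyz":[0,0.25,-0.06],"rot":[0,0,0]},
    {"hand":1,"xyz":[0,0.25,-0.06],"rot":[0,0,0]}
  ]
}}

```text
clock: 16.2
position: [0.6528, 0.0453, 0.1981]
ee_rot: [[-0.001, -0.823, 0.569], [-0.002, 0.569, 0.823], [-1.0, 0.0, -0.002]]
wrist_force: [0.7, 0.5, 0.2]
gripper_width: 0.0002
```

```bash
sed -i 's/y=np.degrees(np.arctan2(R\[1,1\],R\[0,1\]))/y=np.degrees(np.arctan2(-R[1,1],-R[0,1]))/' wh.py; python3 wh.py
```

```text
t 16.2 z 0.1981 spoke~ -124.66 r 0.0586 off 0.0342 Ftool [-0.25 -0.24  0.82] F [0.66 0.54 0.25] M [ 0.032 -0.013 -0.051] axisT rxF 0.042 +M -0.009 q [ 31.  51. -67.  86.  48.  75.  14.]
```

Request:
{"method": "arm_command", "body": {
  "steps": [
    {"hand":1,"xyz":[0,0.2,-0.04],"rot":[0,0,0]},
    {"hand":1,"xyz":[0,0.2,-0.03],"rot":[0,0,0]},
    {"hand":1,"xyz":[0,0.2,-0.02],"rot":[0,0,0]},
    {"hand":1,"xyz":[0,0.2,-0.01],"rot":[0,0,0]}
  ]
}}

```text
clock: 16.6
position: [0.6411, 0.0506, 0.1997]
ee_rot: [[0.005, -0.821, 0.571], [-0.005, 0.571, 0.821], [-1.0, -0.006, -0.001]]
wrist_force: [6.5, -3.5, -4.7]
gripper_width: 0.0001
```

```bash
python3 wh.py
```

```text
t 16.6 z 0.1997 spoke~ -124.79 r 0.0609 off 0.0218 Ftool [ 4.77 -7.34  0.84] F [ 6.53 -3.52 -4.72] M [-0.979 -1.232  0.058] axisT rxF 0.467 +M 0.525 q [ 31.  50. -67.  89.  47.  74.  13.]
```

Request:
{"method": "arm_command", "body": {
  "steps": [
    {"hand":1,"xyz":[0,0.275,-0.075],"rot":[0.0436,0,0]},
    {"hand":1,"xyz":[0,0.275,-0.075],"rot":[0.0436,0,0]},
    {"hand":1,"xyz":[0.02,0.275,-0.075],"rot":[0.0436,0,0]},
    {"hand":1,"xyz":[0.02,0.275,-0.075],"rot":[0.0436,0,0]},
    {"hand":1,"xyz":[0.02,0.275,-0.075],"rot":[0.0436,0,0]},
    {"hand":1,"xyz":[0.02,0.275,-0.075],"rot":[0.0436,0,0]}
  ]
}}

```text
clock: 17.2
position: [0.6126, 0.0681, 0.1992]
ee_rot: [[0.005, -0.423, 0.906], [-0.005, 0.906, 0.423], [-1.0, -0.007, 0.002]]
wrist_force: [2.9, -6.1, 5.6]
gripper_width: 0.0002
```

```bash
python3 wh.py
```

```text
t 17.2 z 0.1992 spoke~ -155.0 r 0.0601 off 0.0215 Ftool [-5.5  -6.84  0.07] F [ 2.93 -6.14  5.55] M [-1.348 -0.659  0.008] axisT rxF 0.41 +M 0.417 q [ 29.  45. -63.  93.  42.  69. -17.]
```

Request:
{"method": "arm_command", "body": {
  "steps": [
    {"hand":1,"xyz":[0,0.27,-0.09],"rot":[0.0436,0,0]},
    {"hand":1,"xyz":[0,0.27,-0.09],"rot":[0.0436,0,0]},
    {"hand":1,"xyz":[0,0.27,-0.09],"rot":[0.0436,0,0]},
    {"hand":1,"xyz":[0,0.27,-0.09],"rot":[0.0436,0,0]}
  ]
}}

```text
clock: 17.6
position: [0.5997, 0.0865, 0.1991]
ee_rot: [[0.006, -0.088, 0.996], [-0.005, 0.996, 0.088], [-1.0, -0.006, 0.006]]
wrist_force: [4.8, -6.1, 1.5]
gripper_width: 0.0001
```

```bash
python3 wh.py;python3 - <<'E'
from h import *
import cv2
p,d=manip.snapshot("top"); cv2.imwrite("pics/t8.png",cv2.resize(p[100:340,180:400],None,fx=2.5,fy=2.5)[:,:,::-1])
p,d=manip.snapshot("scene"); cv2.imwrite("pics/s8.png",p[120:360,220:480,::-1].repeat(2,0).repeat(3,1))
E
```

```text
t 17.6 z 0.1991 spoke~ -174.98 r 0.0604 off 0.0213 Ftool [-1.45 -6.46  4.22] F [ 4.76 -6.06  1.51] M [-1.291 -0.94  -0.062] axisT rxF 0.479 +M 0.417 q [ 27.  42. -59.  95.  39.  66. -37.]
```

View pics/t8.png

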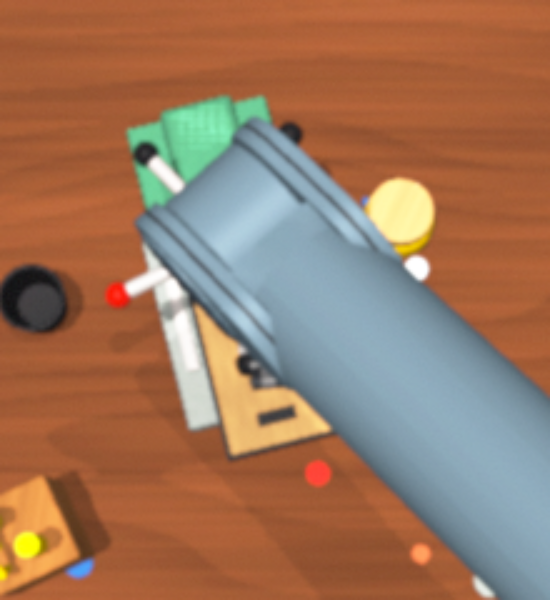

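View pics/s8.png

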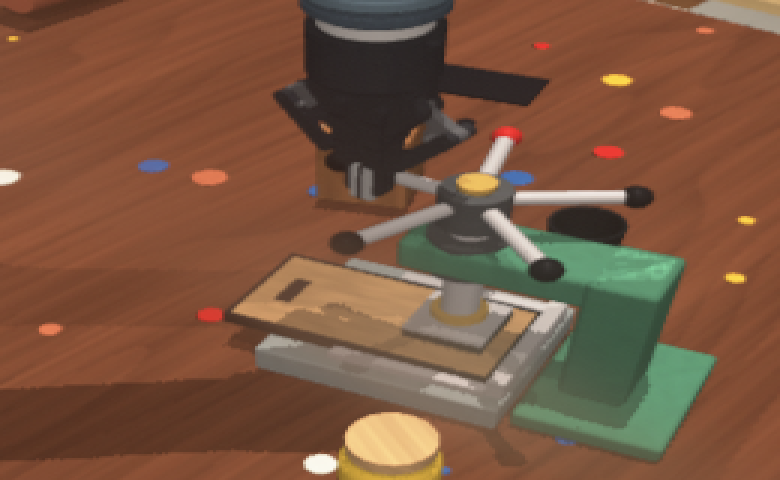

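Red knob is at full top-view pixel (227,218), with the panel still home. I'll turn that into a wheel angle.

```bash
python3 - <<'E'
from h import *
import cv2
p,d=manip.snapshot("top");h=cv2.cvtColor(p,cv2.COLOR_RGB2HSV)
m=((h[...,0]<6)|(h[...,0]>174))&(h[...,1]>200)&(h[...,2]>120);m[:, :215]=0;m[:,245:]=0;m[:200]=0;m[235:]=0
v,u=np.nonzero(m);uv=[u.mean(),v.mean()];print(len(u),uv)
w=atz("top",uv,.214);e=w[:2]-[.658,.113];a=np.degrees(np.arctan2(e[1],e[0]));print(w,np.hypot(*e),a,"wheel",np.radians(194.1-a))
E
```

```text
70 [np.float64(225.61428571428573), np.float64(216.8)]
[0.61747008 0.20038791 0.214     ] 0.09632922836768568 114.88155040245805 wheel 1.3826227738022838
```

Request:
{"method": "arm_command", "body": {
  "steps": [
    {"hand":1,"xyz":[0,0.162,-0.045],"rot":[0.0262,0,0]},
    {"hand":1,"xyz":[0,0.162,-0.045],"rot":[0.0262,0,0]},
    {"hand":1,"xyz":[0,0.162,-0.045],"rot":[0.0262,0,0]}
  ]
}}

```text
clock: 18.05
position: [0.5953, 0.0962, 0.1986]
ee_rot: [[0.003, 0.067, 0.998], [-0.005, 0.998, -0.067], [-1.0, -0.005, 0.003]]
wrist_force: [1.9, -7.0, 4.5]
gripper_width: -0.0
```

```bash
python3 wh.py
```

```text
t 18.05 z 0.1986 spoke~ -183.84 r 0.0614 off 0.021 Ftool [-4.48 -6.9   2.41] F [ 1.93 -7.02  4.52] M [-1.381 -0.373  0.023] axisT rxF 0.472 +M 0.495 q [ 25.  41. -57.  95.  37.  65. -46.]
```

Request:
{"method": "arm_command", "body": {
  "steps": [
    {"hand":1,"xyz":[0,0.162,-0.045],"rot":[0.0262,0,0]},
    {"hand":1,"xyz":[0,0.162,-0.045],"rot":[0.0262,0,0]}
  ]
}}

```text
clock: 18.25
position: [0.594, 0.1028, 0.1985]
ee_rot: [[0.003, 0.171, 0.985], [-0.005, 0.985, -0.171], [-1.0, -0.005, 0.004]]
wrist_force: [1.3, -7.4, 4.8]
gripper_width: -0.0001
```

```bash
python3 wh.py
```

```text
t 18.25 z 0.1985 spoke~ -189.85 r 0.0613 off 0.021 Ftool [-4.77 -7.05  2.52] F [ 1.26 -7.35  4.81] M [-1.425 -0.337  0.039] axisT rxF 0.483 +M 0.522 q [ 23.  40. -56.  95.  36.  65. -52.]
```

Request:
{"method": "arm_command", "body": {
  "steps": [
    {"hand":1,"xyz":[0,0.162,-0.045],"rot":[0.0262,0,0]},
    {"hand":1,"xyz":[0,0.162,-0.045],"rot":[0.0262,0,0]}
  ]
}}

```text
clock: 18.45
position: [0.5933, 0.1095, 0.1984]
ee_rot: [[0.002, 0.273, 0.962], [-0.005, 0.962, -0.273], [-1.0, -0.005, 0.004]]
wrist_force: [0.6, -7.5, 4.2]
gripper_width: 0.0001
```

```bash
python3 wh.py
```

```text
t 18.45 z 0.1984 spoke~ -195.85 r 0.0613 off 0.0211 Ftool [-4.17 -7.06  2.62] F [ 0.58 -7.48  4.21] M [-1.37  -0.197 -0.04 ] axisT rxF 0.486 +M 0.447 q [ 22.  39. -55.  95.  35.  64. -58.]
```

Request:
{"method": "arm_command", "body": {
  "steps": [
    {"hand":1,"xyz":[0,0.162,-0.045],"rot":[0.0262,0,0]},
    {"hand":1,"xyz":[0,0.162,-0.045],"rot":[0.0262,0,0]}
  ]
}}

```text
clock: 18.65
position: [0.5931, 0.1162, 0.1982]
ee_rot: [[0.002, 0.372, 0.928], [-0.006, 0.928, -0.372], [-1.0, -0.005, 0.004]]
wrist_force: [0.6, -7.2, 3.7]
gripper_width: -0.0004
```

```bash
python3 wh.py
```

```text
t 18.65 z 0.1982 spoke~ -201.85 r 0.0614 off 0.0212 Ftool [-3.7  -6.48  3.26] F [ 0.61 -7.21  3.74] M [-1.414 -0.012 -0.02 ] axisT rxF 0.465 +M 0.446 q [ 21.  39. -53.  95.  34.  64. -64.]
```

Request:
{"method": "arm_command", "body": {
  "steps": [
    {"hand":1,"xyz":[0,0.162,-0.045],"rot":[0.0262,0,0]},
    {"hand":1,"xyz":[0,0.162,-0.045],"rot":[0.0262,0,0]}
  ]
}}

```text
clock: 18.85
position: [0.5938, 0.1229, 0.1981]
ee_rot: [[0.001, 0.467, 0.884], [-0.006, 0.884, -0.467], [-1.0, -0.004, 0.003]]
wrist_force: [-0.6, -6.6, 3.9]
gripper_width: 0.0003
```

```bash
python3 wh.py
```

```text
t 18.85 z 0.1981 spoke~ -207.84 r 0.0614 off 0.0213 Ftool [-3.83 -6.13  2.55] F [-0.61 -6.6   3.86] M [-1.442  0.149 -0.038] axisT rxF 0.43 +M 0.391 q [ 19.  39. -52.  95.  33.  64. -70.]
```

Request:
{"method": "arm_command", "body": {
  "steps": [
    {"hand":1,"xyz":[0,0.162,-0.045],"rot":[0.0262,0,0]},
    {"hand":1,"xyz":[0,0.162,-0.045],"rot":[0.0262,0,0]}
  ]
}}

```text
clock: 19.05
position: [0.595, 0.1292, 0.198]
ee_rot: [[0.0, 0.557, 0.831], [-0.006, 0.831, -0.557], [-1.0, -0.005, 0.003]]
wrist_force: [-2.7, -8.6, 6.1]
gripper_width: 0.0002
```

```bash
python3 wh.py
```

```text
t 19.05 z 0.198 spoke~ -213.84 r 0.0614 off 0.0216 Ftool [-6.07 -8.67  2.6 ] F [-2.67 -8.61  6.12] M [-1.563e+00  3.700e-01 -1.000e-03] axisT rxF 0.586 +M 0.585 q [ 18.  38. -50.  94.  33.  63. -76.]
```

Request:
{"method": "arm_command", "body": {
  "steps": [
    {"hand":1,"xyz":[0,0.162,-0.045],"rot":[0.0262,0,0]}
  ]
}}

```text
clock: 19.15
position: [0.5958, 0.1323, 0.198]
ee_rot: [[-0.0, 0.6, 0.8], [-0.006, 0.8, -0.6], [-1.0, -0.005, 0.004]]
wrist_force: [-2.6, -8.3, 5.6]
gripper_width: 0.0003
```

```bash
python3 wh.py
```

```text
t 19.15 z 0.198 spoke~ -216.84 r 0.0613 off 0.0218 Ftool [-5.51 -8.22  2.88] F [-2.62 -8.27  5.56] M [-1.626  0.528  0.049] axisT rxF 0.565 +M 0.614 q [ 17.  38. -50.  94.  32.  63. -79.]
```

Request:
{"method": "arm_command", "body": {
  "steps": [
    {"hand":1,"xyz":[0,0.162,-0.045],"rot":[0.0262,0,0]}
  ]
}}

```text
clock: 19.25
position: [0.5969, 0.1354, 0.198]
ee_rot: [[-0.001, 0.641, 0.768], [-0.006, 0.768, -0.641], [-1.0, -0.005, 0.004]]
wrist_force: [-3.5, -7.8, 6.0]
gripper_width: 0.0002
```

```bash
python3 wh.py
```

```text
t 19.25 z 0.198 spoke~ -219.85 r 0.0613 off 0.022 Ftool [-5.91 -8.24  2.37] F [-3.45 -7.8   5.97] M [-1.704  0.639  0.055] axisT rxF 0.554 +M 0.609 q [ 16.  38. -49.  94.  32.  63. -82.]
```

Request:
{"method": "arm_command", "body": {
  "steps": [
    {"hand":1,"xyz":[0,0.162,-0.045],"rot":[0.0262,0,0]}
  ]
}}

```text
clock: 19.35
position: [0.5981, 0.1384, 0.198]
ee_rot: [[-0.001, 0.68, 0.733], [-0.007, 0.733, -0.68], [-1.0, -0.006, 0.004]]
wrist_force: [-4.0, -7.4, 6.7]
gripper_width: -0.0002
```

```bash
python3 wh.py
```

```text
t 19.35 z 0.198 spoke~ -222.85 r 0.0612 off 0.0222 Ftool [-6.6  -8.19  2.18] F [-3.96 -7.44  6.65] M [-1.684  0.805  0.014] axisT rxF 0.546 +M 0.561 q [ 15.  38. -48.  93.  31.  63. -84.]
```

The resistance has risen steadily since about 2.0 rad, and the bending moment shows it most cleanly. By now the pad force is around 18–20 N, so I'll continue in small steps.

Request:
{"method": "arm_command", "body": {
  "steps": [
    {"hand":1,"xyz":[0,0.162,-0.045],"rot":[0.0262,0,0]}
  ]
}}

```text
clock: 19.45
position: [0.5992, 0.1413, 0.1978]
ee_rot: [[-0.002, 0.717, 0.697], [-0.007, 0.697, -0.717], [-1.0, -0.006, 0.004]]
wrist_force: [-4.9, -8.5, 7.5]
gripper_width: -0.0002
```

```bash
python3 wh.py
```

```text
t 19.45 z 0.1978 spoke~ -225.84 r 0.0613 off 0.0224 Ftool [-7.43 -9.49  2.77] F [-4.86 -8.55  7.5 ] M [-1.745  1.047 -0.024] axisT rxF 0.64 +M 0.617 q [ 15.  38. -48.  93.  31.  63. -87.]
```

Request:
{"method": "arm_command", "body": {
  "steps": [
    {"hand":1,"xyz":[0,0.162,-0.045],"rot":[0.0262,0,0]}
  ]
}}

```text
clock: 19.55
position: [0.6007, 0.1442, 0.1978]
ee_rot: [[-0.002, 0.753, 0.658], [-0.007, 0.658, -0.753], [-1.0, -0.006, 0.004]]
wrist_force: [-6.0, -8.6, 7.2]
gripper_width: -0.0003
```

```bash
python3 wh.py; python3 - <<'E'
from h import *
import cv2
p,d=manip.snapshot("top"); cv2.imwrite("pics/t9.png",cv2.resize(p[100:340,180:400],None,fx=2.5,fy=2.5)[:,:,::-1])
E
```

```text
t 19.55 z 0.1978 spoke~ -228.84 r 0.0612 off 0.0226 Ftool [ -7.11 -10.21   2.52] F [-6.01 -8.57  7.19] M [-1.735  1.162 -0.032] axisT rxF 0.679 +M 0.646 q [ 14.  38. -47.  93.  30.  63. -90.]
```

View pics/t9.png

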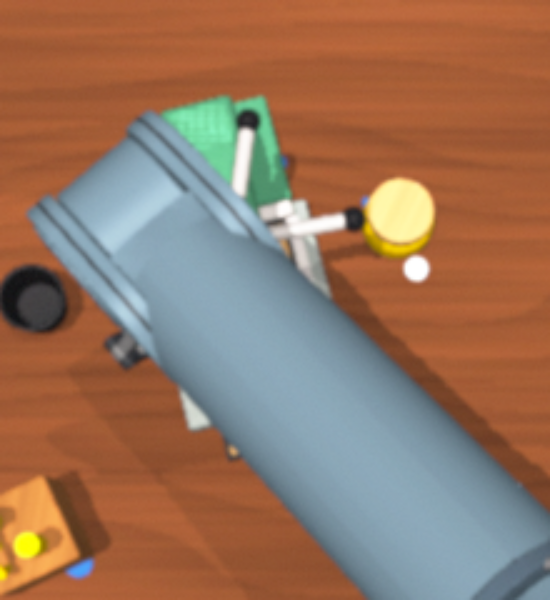

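Request:
{"method": "arm_command", "body": {
  "steps": [
    {"hand":1,"xyz":[0,0.162,-0.045],"rot":[0.0262,0,0]}
  ]
}}

```text
clock: 19.7
position: [0.6017, 0.147, 0.1974]
ee_rot: [[-0.004, 0.785, 0.619], [-0.007, 0.619, -0.785], [-1.0, -0.008, 0.003]]
wrist_force: [-7.7, -8.3, 7.2]
gripper_width: -0.0002
```

```bash
python3 wh.py
```

```text
t 19.7 z 0.1974 spoke~ -231.76 r 0.0615 off 0.0232 Ftool [ -7.08 -11.25   1.75] F [-7.73 -8.28  7.17] M [-1.691  1.431  0.03 ] axisT rxF 0.729 +M 0.758 q [ 13.  38. -46.  92.  30.  63. -93.]
```

Request:
{"method": "arm_command", "body": {
  "steps": [
    {"hand":1,"xyz":[0,0.162,-0.045],"rot":[0.0262,0,0]}
  ]
}}

```text
clock: 19.8
position: [0.6036, 0.1499, 0.1974]
ee_rot: [[-0.004, 0.817, 0.576], [-0.007, 0.576, -0.817], [-1.0, -0.007, 0.003]]
wrist_force: [-7.7, -7.6, 7.0]
gripper_width: -0.0001
```

```bash
python3 wh.py
```

```text
t 19.8 z 0.1974 spoke~ -234.82 r 0.0615 off 0.0232 Ftool [ -6.89 -10.73   1.82] F [-7.7  -7.62  6.98] M [-1.66   1.553 -0.025] axisT rxF 0.699 +M 0.674 q [ 12.  38. -45.  92.  30.  63. -96.]
```

The estimates agree at about 38 N: the moment ratio gives 0.80 N m and the angle past contact is 0.40 rad. I'll stop here, back off and lift away.

Request:
{"method": "arm_command", "body": {
  "steps": [
    {"hand":1,"xyz":[0,-0.3,0],"rot":[0,0,0]},
    {"hand":1,"xyz":[0,-0.5,0],"rot":[0,0,0]},
    {"hand":1,"xyz":[-0.5,0,0],"rot":[0,0,0]},
    {"hand":1,"xyz":[-1,0,0],"rot":[0,0,0]},
    {"hand":1,"xyz":[-1,0,0],"rot":[0,0,0]},
    {"hand":1,"xyz":[-1,0,0],"rot":[0,0,0]},
    {"hand":1,"xyz":[-1,0,0],"rot":[0,0,0]},
    {"hand":1,"xyz":[-0.5,-1,0],"rot":[0,0,0]},
    {"hand":1,"xyz":[0,-1,-1],"rot":[0,0,0]},
    {"hand":1,"xyz":[0,-1,-1],"rot":[0,0,0]},
    {"hand":1,"xyz":[0,-1,-1],"rot":[0,0,0]},
    {"hand":1,"xyz":[0,-1,-1],"rot":[0,0,0]}
  ]
}}

```text
clock: 21.0
position: [0.4636, 0.1513, 0.2978]
ee_rot: [[0.001, 0.815, 0.579], [-0.002, 0.579, -0.815], [-1.0, 0.0, 0.002]]
wrist_force: [-0.7, -0.9, 0.2]
gripper_width: 0.0
```

```bash
python3 wh.py; python3 - <<'E'
from h import *
import cv2
o=manip.observe();print(o["position"],np.round(o["q"],1))
p,d=manip.snapshot("top"); cv2.imwrite("pics/t10.png",cv2.resize(p[100:340,180:400],None,fx=2.5,fy=2.5)[:,:,::-1]);P=p
p,d=manip.snapshot("scene"); cv2.imwrite("pics/s10.png",p[120:360,220:480,::-1].repeat(2,0).repeat(3,1))
for t in("near_edge","red_knob"):
  for n in("top","scene"):
    for x in manip.place_of(t,n)[:1]:
        z=.036 if t=="near_edge" else .212;w=atz(n,x["uv"],z);e=w[:2]-[.658,.113];print(t,n,x["uv"],bed(w).round(4),np.degrees(np.arctan2(e[1],e[0])))
E
```

```text
t 21.0 z 0.2978 spoke~ -234.6 r 0.1439 off 0.1362 Ftool [-0.17 -1.04  0.32] F [-0.66 -0.86  0.17] M [-0.002  0.021 -0.013] axisT rxF 0.193 +M 0.18 q [ 22.  18. -55. 105.  16.  65. -93.]
[0.46362233 0.15134648 0.29783643] [ 22.2  18.1 -54.8 105.4  16.5  64.9 -93. ]
near_edge top [295.7, 274.0] [-0.1425 -0.0103  0.036 ] -161.77342264875045
near_edge scene [304.4, 261.7] [-0.1545 -0.0026  0.036 ] -164.95368791909144
red_knob top [228.5, 171.8] [0.0661 0.0695 0.212 ] 60.52765596366755
red_knob scene [426.2, 207.4] [0.0651 0.0693 0.212 ] 60.90663094216927
```

View pics/t10.png

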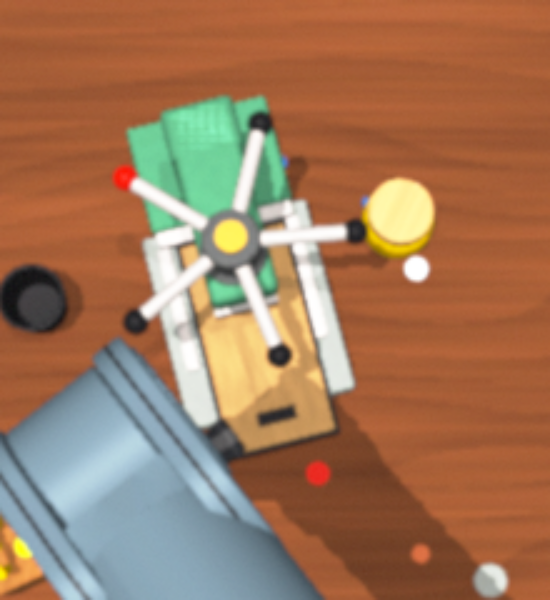

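View pics/s10.png

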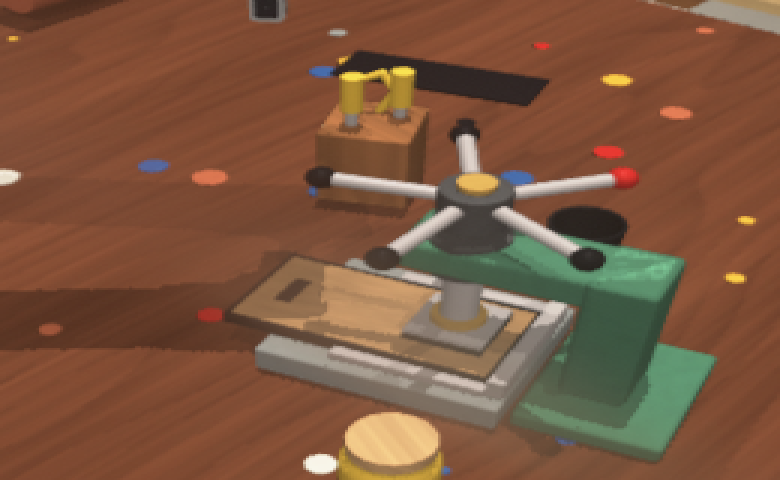

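The wheel shows the red knob at (124,178) in the zoomed top view, about 2.33–2.39 rad. The panel is unmoved, the bystanders are in place and the robot is clear, so I'm handing in.

```bash
python3 -c "
from rig import manip
print(manip.finish_job()); print(manip.observe()['clock'])"
```

```text
the job is handed in; nothing more can be done
None
the job is handed in; nothing more can be done
```

I slid the panel home against the back stop and clamped it at an estimated 34–40 N (40 is best). I then handed the job in at about 21 s. The hand-in gives no verdict, so the checks below are my own.

- **Panel home:** I pushed the near edge with shut fingertips until it stalled against the back stop, at about 6 N. The wrist camera put the near edge at -149.5 to -150 mm, against a target of -150 mm. The projected back-stop line also fell on the panel's far edge.
- **Clamping:** The wheel ran free at about 0.48 N m, and resistance began to rise at a wheel angle of about 2.0 rad. I stopped at about 0.80 N m, which works out at roughly 37 N on the pad. The angle I turned past first contact agrees, giving 34–40 N.
- **Final state:** The last pictures show the panel, cup, jar and tool block unmoved and the robot clear. The wrist reads about zero force.

**What disagreed:**
- The raw tangential-force torque read lower than the bending-moment estimate, about 0.70 against 0.80 N m. Allowing for its lower free-running reading, it still points to about 25–30 N, inside the 20–60 N range.
- The final wheel angle was 2.33 rad from the cameras and 2.39 rad from the tool path.
- The network's near-edge point was off in the last pictures, at -142.5 mm (top) and -154.5 mm (scene). The panel was partly hidden in the top view. I trusted the wrist measurement instead.

My first push on a spoke ran joint 7 towards its limit, so I lifted, turned the tool half a turn and finished the winding in one stroke.

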